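Row up the mantel barometers in the carrying rack

TASK

Two restored block barometers on the bench have to join the tall walnut one in the wooden carrying rack. Stand the black one next to the tall one and the green-lacquered one after it, so that the three step down in height, with all dials facing out over the rack's brass-trimmed edge and the faces in one straight line; set them down, do not drop them. Then slide the brass end stop gently up to the row until all three stand snug against one another between it and the end post, and leave the other things on the bench where they are.

Things in the scene. Friction and masses are not known exactly. Their poses are not given: they have to be found in the camera images.
- rack: Fixed wooden rack: flat deck 370 mm long (y), 120 mm deep (x), top 30 mm above the bench, open front and back. Origin: centre of underside; +x: its front, the long edge with brass trim, away from the robot; +y: towards the end post, a board 90 mm tall above the deck, inner face at y = +170 mm. The row stands along the centre line (x = 0).
- tall: Tall walnut block barometer with cream dial, already on the rack by the end post: 50 mm deep (x), 70 mm wide (y), 115 mm tall. Body origin: centre of the underside; z up through the case, +x out of the dial face, +y to the left of a person standing behind the case.
- medium: Black (ebonised) block barometer with dark dial: 50 mm deep (x), 70 mm wide (y), 100 mm tall. Body origin: centre of the underside; z up through the case, +x out of the dial face, +y to the left of a person standing behind the case.
- small: Small green-lacquered block barometer with brass dial: 50 mm deep (x), 70 mm wide (y), 85 mm tall. Body origin: centre of the underside; z up through the case, +x out of the dial face, +y to the left of a person standing behind the case.
- stop (a joint): Travel in m of the brass end stop along the rack's +y towards the end post; 0 fully open, up to 0.13. At 0 its pressing face is at rack y = -105 mm. It slides with light friction and stays where left.
- stop_face (a point): Middle of the stop's pressing face (60 mm wide, 60 mm tall, 12 mm thick plate), 30 mm above the deck.
- stop_grip (a point): On the axis of the stop's black upright handle post (18 mm diameter, top 66 mm above the deck), 50 mm above the deck and 60 mm behind the pressing face. Pinch it from above or push it.
- dish: Pewter parts dish, 100 mm across, 28 mm high, loose bystander. Origin: centre of the underside.
- dial_plate: Loose white enamel dial plate, 110 mm across, 5 mm thick, bystander. Origin: centre of the underside.
- bezel: Loose silver bezel ring, 116 mm across, 10 mm high, bystander. Origin: centre of the underside.
- knob_a: Ebony setting knob, 38 mm across, 56 mm tall, standing, bystander. Origin: centre of the underside.
- knob_b: Second ebony setting knob, same as the first, bystander.
- clamp: Fixed cast iron C-clamp on a 130 x 90 mm wooden block, gripping a walnut finial; about 200 mm tall overall. Keep clear. Origin: centre of the underside.
Things that resemble listed ones, but are neither listed nor needed, are in the scene too. What is shaped like the medium but blue, purple or red is not meant.

How it is judged (in metres and radians):
On the way, in this order (a step that is already met when the one before it is completed fails the run):
1. All three barometers stand released on the rack in order of height from the end post, dials to the front (angle between each of tall, medium, small's own z axis and vertical below 0.06 rad and z of tall in the frame of rack between 0.024 and 0.036 m and x of tall in the frame of rack between -0.035 and 0.035 m and z of medium in the frame of rack between 0.024 and 0.036 m and x of medium in the frame of rack between -0.035 and 0.035 m and z of small in the frame of rack between 0.024 and 0.036 m and x of small in the frame of rack between -0.035 and 0.035 m and y of medium in the frame of tall between -0.13 and -0.064 m and y of tall in the frame of medium above 0.055 m and y of small in the frame of medium between -0.13 and -0.064 m and y of medium in the frame of small above 0.055 m and contact force between the fingers and medium below 0.3 N and contact force between the fingers and small below 0.3 N), for 0.2 s.
2. The end stop has been slid up and the row is snug, straight and square (angle between each of tall, medium, small's own z axis and vertical below 0.06 rad and z of tall in the frame of rack between 0.024 and 0.036 m and x of tall in the frame of rack between -0.035 and 0.035 m and z of medium in the frame of rack between 0.024 and 0.036 m and x of medium in the frame of rack between -0.035 and 0.035 m and z of small in the frame of rack between 0.024 and 0.036 m and x of small in the frame of rack between -0.035 and 0.035 m and y of medium in the frame of tall between -0.075 and -0.064 m and y of tall in the frame of medium above 0.055 m and y of small in the frame of medium between -0.075 and -0.064 m and y of medium in the frame of small above 0.055 m and x of medium in the frame of tall between -0.009 and 0.009 m and x of small in the frame of tall between -0.009 and 0.009 m and angle between the x axis of each of tall, medium, small and the x axis of rack, either way round below 0.1 rad and y of tall in the frame of rack above 0.13 m and y of stop_face in the frame of small above -0.04 m), for 0.2 s.
At the end, for the whole second after the job is handed in: All three stand upright at rest on the rack deck, tall, medium, small from the end post, dials to the brass-trimmed side; gaps between neighbours, to the end post and to the stop under 5 mm; faces in line within 9 mm and square to the rack within 0.1 rad (all of step 2 and linear speed of each of tall, medium, small below 0.02 m/s); the robot touches nothing.
It fails at once if A barometer is knocked over (angle between any of tall, medium, small's own z axis and vertical above 0.5 rad).
It fails at once if A barometer is dropped (moves faster than 0.5 m/s unheld) ((linear speed of tall above 0.5 m/s and contact force between the fingers and tall below 0.1 N) or (linear speed of medium above 0.5 m/s and contact force between the fingers and medium below 0.1 N) or (linear speed of small above 0.5 m/s and contact force between the fingers and small below 0.1 N)).
It fails at once if The small and medium barometers are rammed together with over 40 N (contact force between medium and small above 40 N).
It fails at once if A bystander (dish, dial plate, bezel, knobs) is moved more than 30 mm (distance of any of dish, dial_plate, bezel, knob_a, knob_b from where it was at the start of the episode above 0.03 m).
It also fails if it takes over 59 s, if anything falls off the work surface, if the arm or the gripper's body presses on something with over 40 N, if the wrist force passes 120 N, or if a joint passes its speed limit or range.

ROBOT

A 6-joint arm with a two-finger parallel gripper is mounted at the origin on the work surface. World frame = base frame: x ahead of the robot, y to its left, z up, the work surface at z = 0. Lengths are in m, angles in degrees, forces in N, time in s.
With the tool pointing down it reaches from about 0.4 to 0.825 m from the base axis. Payload 7 kg.
Tool frame: the origin (TCP) lies between the finger pads; the fingertips stand 19 mm ahead of it and the grasp point (between the pads) is the TCP (r.finger_overhang is the distance from the TCP to the fingertips, in m); z points along the fingers, y is the direction in which the jaws open and shut (so a half turn about z gives the same grasp; the last joint's range is limited). The gripper opens to 88 mm and grips with 3 to 60 N. Pads are 19 mm wide; open, the fingers measure 130 mm over their backs; the gripper's body (78 mm by 193 mm) begins 47 mm behind the grasp point.
Start: joints at [-54.826, 20.546, 0.682, 0, -70.136, -16.507], TCP at [0.216, -0.639, 0.246] pointing down, gripper open.
Joint ranges: [-176.03, 176.03], [-82.01, 121.73], [-58.28, 71.71], [-173.87, 95.51], [-174.79, -0.11], [-173.66, 173.66]. Speed limits (degrees/s): [136.94, 136.94, 172.46, 180, 180, 180].

INTERFACE

Orientations are given as [roll, pitch, yaw] about the fixed x, y, z axes, in that order (R = Rz(yaw) Ry(pitch) Rx(roll)).
In Python, from plant import r, optics gives the robot as it stands. The module is installed in compiled form; this text tells all that it offers.
- The arm moves only by the tool step_arm, never from a script. Its argument "increments" is a list of rows, each an object of numbers: "tx", "ty", "tz": the shift along the world's x, y, z in mm; "ax", "ay", "az": the turn, a rotation vector about the world's x, y, z in degrees; "claw": the gripper command: -1 is shut, 1 is fully open, values between are in proportion. In form: [{"tx": .., "ty": .., "tz": .., "ax": .., "ay": .., "az": .., "claw": ..}, ...]. A call has 1 to 12 rows; each row shifts and turns the commanded pose from where the row before left it; what a row does not reach is not made up. A row lasts 1/10 s, in which the tool goes at most 50 mm and 8.59 degrees, less where a joint would pass 70% of its speed; a pose out of reach is approached as far as the arm can. A call with a gripper value outside its range is refused whole. The fingers move at their own pace and stop on an object; "newtons" is the grip in N (left out, the last holds). Time passes only in rows, so rows that do not move let the fingers close. It gives the time, the measured TCP pose, the force and the opening at its end, in the units of the state.
- r.get_state(): the state, without advancing time (a new reading comes with each control period).
- optics.capture(name): name is "side" or "top" or "wrist"; returns a dict with "image" (384x512x3 uint8, blue, green, red), "depth" (384x512 float32, m along the optical axis (not along the pixel's ray), 0 where there is no reading), "fx", "fy", "cx", "cy" (pixels), "R" (3x3) and "t" (3): a world point X has camera coordinates R X + t. Camera axes: x right, y down, z forward; pixel columns grow to the right and rows downward; lengths in m; the calibration is good to about 2 mm. A picture is of the moment at which its call begins.
- r.close_job(): hands the job in, once; it reports no verdict.
The state is a dict: "time_s": time; "joints": joint angles; "qd": joint speeds; "joint_torque": joint torques, N m; "tcp_pos": TCP position; "eef_rot": TCP orientation; "contact_force": force on the tool from outside, world axes, zero at the start; "moment": the same for the moment, N m; "gripper_width": finger opening in m.
Only numpy, scipy, OpenCV 4.12 (cv2) and the standard library are available. Lean on these libraries where they do the work, as an engineer would, in place of code of your own. Each camera call takes 0.05 s, during which the arm holds its last target. There are 200 camera calls.

## Working session

There is one attempt and no reset: what is moved stays moved. The work goes in short steps, Python scripts to look and compute and a tool call to move; the robot and the scene stay as the last step left them, time stands still between calls to the robot, and variables do not carry over. Pictures are saved under pics/ and viewed, about 8 in all and at most 12, crops included, and the job is handed in when it is done.

Besides the shell and the picture viewer there is one more tool, called as name([rows], argument=value, ...), one row to a line, values as JSON. step_arm: Moves the arm, as the interface text tells. Its arguments: {"type":"object","properties":{"increments":{"type":"array","items":{"type":"object","properties":{"tx":{"type":"number"},"ty":{"type":"number"},"tz":{"type":"number"},"ax":{"type":"number"},"ay":{"type":"number"},"az":{"type":"number"},"claw":{"type":"number"}}}},"newtons":{"type":"number"}},"required":["increments"]}

```bash
mkdir -p pics
cat > h.py <<'E'
import numpy as np, cv2
from plant import r, optics
def cap(n,save=None):
    c=optics.capture(n)
    if save: cv2.imwrite('pics/'+save,c['image'])
    return c
def pts(c):
    d=c['depth']; v,u=np.mgrid[:d.shape[0],:d.shape[1]]
    P=np.stack([(u-c['cx'])/c['fx']*d,(v-c['cy'])/c['fy']*d,d],-1)
    W=(P-np.array(c['t']))@np.array(c['R']); W[d==0]=np.nan
    return W
E
python3 - <<'E'
from h import *
import pickle
for n in('top','side'):
    c=cap(n,n+'0.png'); pickle.dump(c,open(n+'0.pkl','wb')); print(n,-np.array(c['R']).T@c['t'],c['R'])
print(r.get_state())
E
```

```text
top [ 0.42366855 -0.09960736  1.62332471] [[ 0.00764092 -0.99989365  0.01242211]
 [-0.99717542 -0.00854718 -0.07461995]
 [ 0.07471819 -0.01181686 -0.99713467]]
side [0.35991622 0.98935995 0.88162275] [[-0.98595671 -0.16617942 -0.01654612]
 [-0.0851709   0.5855899  -0.80612058]
 [ 0.14364989 -0.79339075 -0.59151994]]
{'time_s': 0.1, 'joints': array([-5.48266586e+01,  2.05858773e+01,  6.39573738e-01, -1.68083259e-02,
       -7.01371165e+01, -1.65083644e+01]), 'qd': array([-0.0644388 , -0.08842121,  0.17103677,  0.07047125,  0.14069276,
       -0.06391677]), 'joint_torque': array([-1.18828135e-03, -5.84165204e+01,  2.93754208e+01,  7.01563686e+00,
        1.01651932e-02, -5.41978920e-05]), 'tcp_pos': array([ 0.21587844, -0.63911373,  0.24473988]), 'eef_rot': array([ 1.79915528e+02, -8.55575403e-03, -1.61340739e+02]), 'contact_force': array([-0.41355024, -0.21072505,  0.95874592]), 'moment': array([-0.00895873, -0.02751466, -0.03633155]), 'gripper_width': 0.08738851616458275}
```

View pics/top0.png

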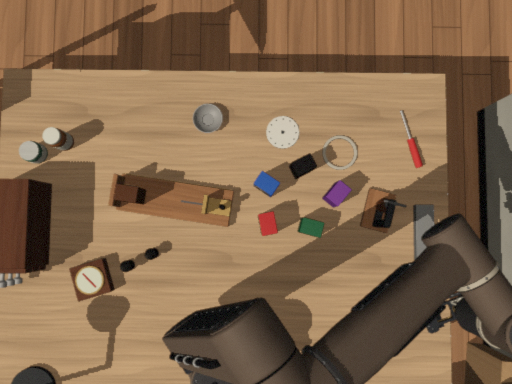

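View pics/side0.png

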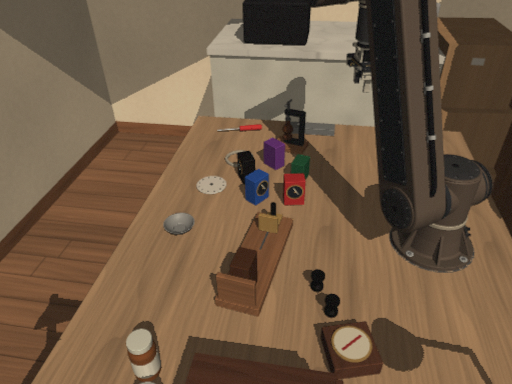

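```bash
cat >> h.py <<'E'
def rect(W,cx,cy,z0,z1,rad=0.07):
    m=(W[...,2]>z0)&(W[...,2]<z1)&(np.hypot(W[...,0]-cx,W[...,1]-cy)<rad)
    p=W[m]; (c,s,a)=cv2.minAreaRect((p[:,:2]*1000).astype(np.float32))
    return len(p),np.round(c,1),np.round(s,1),round(a,1),np.round(np.median(p[:,2])*1000,1),np.round(np.median(p[:,:2],0)*1000,1)
E
python3 - <<'E'
from h import *
import pickle
c=pickle.load(open('top0.pkl','rb')); W=pts(c); s=pickle.load(open('side0.pkl','rb')); V=pts(s)
print(c['fx'])
for n,(u,v) in dict(tall=(131,190),med=(303,164),small=(312,226),post=(116,188),deck=(160,200),deckR=(195,190),stop=(222,207),dish=(208,118),plate=(282,132),bez=(340,138),blue=(266,183),red=(268,222),pur=(337,193),clamp=(380,208),knobA=(152,253),knobB=(127,265)).items(): print(n,np.round(W[v,u]*1000))
for n,(u,v),z in (('med',(303,164),.1),('small',(312,226),.085),('tall',(131,190),.145)):
    q=W[v,u]; print(n,rect(W,q[0],q[1],z-.012,z+.012), 'side',rect(V,q[0],q[1],z-.012,z+.012))
q=W[190,170]; m=(abs(W[...,2]-.03)<.008)&(np.hypot(W[...,0]-q[0],W[...,1]-q[1])<.3)
uu=np.argwhere(m); print(uu.min(0),uu.max(0))
r_=rect(W,q[0],q[1],.022,.038,.25);print('deck',r_)
a=cv2.resize(c['image'][130:250,230:360],None,fx=4,fy=4,interpolation=2)
b=cv2.resize(s['image'][120:220,210:320],None,fx=4,fy=4,interpolation=2)
o=np.zeros((480,960,3),np.uint8); o[:480,:520]=a; o[:400,520:960]=b; cv2.imwrite('pics/crop.png',cv2.resize(o,(800,400)))
E
```

```text
489.15042125093066
tall [530. 271. 145.]
med [ 620. -253.   98.]
small [ 426. -283.   84.]
post [536. 317. 144.]
deck [506. 206.  28.]
deckR [540.  93.  29.]
stop [483.  -0.  93.]
dish [784.  56.   6.]
plate [ 739. -192.    6.]
bez [ 721. -387.    5.]
blue [ 559. -137.   97.]
red [ 437. -144.   99.]
pur [ 530. -361.   92.]
clamp [ 484. -496.   92.]
knobA [336. 222.  55.]
knobB [298. 299.  59.]
med (356, array([ 619.9, -254.5]), array([49.9, 70. ]), 26.8, np.float64(98.6), array([ 619.3, -253.8])) side (179, array([ 617.7, -252.8]), array([49.7, 76.7]), 28.2, np.float64(100.2), array([ 616.2, -245.6]))
small (360, array([ 423.1, -281.7]), array([70.2, 50.6]), 76.0, np.float64(83.6), array([ 422.6, -280.3])) side (189, array([ 421.4, -279.4]), array([76.3, 50.6]), 77.5, np.float64(84.8), array([ 420.6, -272.4]))
tall (392, array([522., 289.]), array([72.1, 50.4]), 82.2, np.float64(143.8), array([520.9, 287.8])) side (499, array([520.7, 289.6]), array([72.5, 49.8]), 81.1, np.float64(145.2), array([519.6, 295. ]))
[105 116] [226 261]
deck (3334, array([614.2, 143.5]), array([368.4, 335. ]), 81.7, np.float64(29.2), array([507.1, 145.9]))
```

View pics/crop.png

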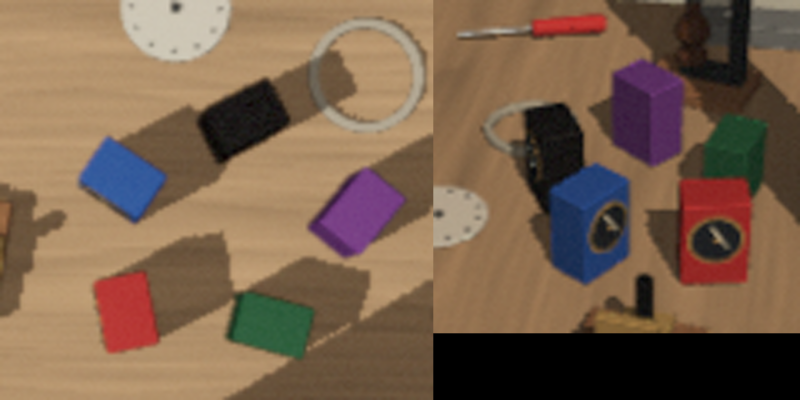

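Run:
```python
from h import *
import pickle
from scipy.optimize import minimize
for n in('top0','side0'):
    c=pickle.load(open(n+'.pkl','rb')); W=pts(c)
    m=((abs(W[...,2]-.03)<.008)&(abs(W[...,0]-.51)<.13)&(abs(W[...,1]-.14)<.23)).astype(np.uint8)
    k,l,st,ce=cv2.connectedComponentsWithStats(m,connectivity=4)
    i=1+np.argmax(st[1:,4]); p=W[l==i]; print(n,len(p),cv2.minAreaRect((p[:,:2]*1000).astype(np.float32)),np.median(p[:,2]))
    # front and back long edges in rack-aligned coordinates
    a=np.radians(-7.8); X=p[:,0]*np.cos(a)+p[:,1]*np.sin(a); Y=-p[:,0]*np.sin(a)+p[:,1]*np.cos(a)
    for lo in np.arange(-.1,.35,.04):
        q=(Y>lo)&(Y<lo+.04)
        if q.sum()>20: print(round(lo+.02,3),np.round([X[q].min()*1e3,X[q].max()*1e3]))
    m=(W[...,2]>.105)&(W[...,2]<.13)&(np.hypot(W[...,0]-.52,W[...,1]-.33)<.1); p=W[m]
    print('post',len(p),cv2.minAreaRect((p[:,:2]*1000).astype(np.float32)))
    m=(W[...,2]>.07)&(W[...,2]<.098)&(np.hypot(W[...,0]-.49,W[...,1]-.02)<.07); p=W[m]
    print('stop',len(p),cv2.minAreaRect((p[:,:2]*1000).astype(np.float32)))
    a=c['image'];
```

```text
top0 3259 ((508.65570068359375, 158.8446807861328), (368.3515930175781, 121.68718719482422), 81.71270751953125) 0.02919011761875583
0.04 [421. 541.]
0.08 [421. 542.]
0.12 [421. 542.]
0.16 [421. 542.]
0.2 [422. 543.]
0.24 [422. 543.]
0.28 [422. 544.]
0.32 [422. 544.]
0.36 [423. 544.]
post 196 ((527.9505615234375, 297.5889587402344), (91.89096069335938, 98.22505950927734), 82.38776397705078)
stop 103 ((487.8408508300781, 27.95816421508789), (68.39474487304688, 58.30794906616211), 81.27622985839844)
side0 2076 ((507.0635986328125, 159.62484741210938), (371.76629638671875, 120.99502563476562), 81.70149993896484) 0.030564506945301263
0.04 [420. 538.]
0.08 [419. 539.]
0.12 [419. 540.]
0.16 [420. 540.]
0.2 [420. 541.]
0.24 [420. 483.]
0.28 [421. 470.]
0.32 [421. 458.]
0.36 [422. 449.]
post 484 ((534.585693359375, 310.5126647949219), (96.59255981445312, 89.66265869140625), 7.251677513122559)
stop 212 ((497.39801025390625, 35.08151626586914), (56.3451042175293, 76.69786071777344), 13.234660148620605)
```

step_arm([
  {"tz":30,"tx":20,"ty":20,"az":8},
  {"tz":20,"tx":25,"ty":30,"az":8},
  {"tx":35,"ty":30,"az":8},
  {"tx":35,"ty":35,"az":8},
  {"tx":35,"ty":35,"az":8},
  {"tx":35,"ty":35,"az":8},
  {"tx":35,"ty":35,"az":8},
  {"tx":35,"ty":35,"az":8},
  {"tx":35,"ty":35,"az":8},
  {"tx":30,"ty":30,"az":8},
  {"tx":30,"ty":30,"az":8},
  {"tx":30,"ty":30,"az":8,"claw":1},
])

```text
$.increments[0]: bad value
```

step_arm([
  {"tx":20,"ty":20,"tz":30,"ax":0,"ay":0,"az":8,"claw":1},
  {"tx":25,"ty":30,"tz":20,"ax":0,"ay":0,"az":8,"claw":1},
  {"tx":35,"ty":30,"tz":0,"ax":0,"ay":0,"az":8,"claw":1},
  {"tx":35,"ty":35,"tz":0,"ax":0,"ay":0,"az":8,"claw":1},
  {"tx":35,"ty":35,"tz":0,"ax":0,"ay":0,"az":8,"claw":1},
  {"tx":35,"ty":35,"tz":0,"ax":0,"ay":0,"az":8,"claw":1},
  {"tx":35,"ty":35,"tz":0,"ax":0,"ay":0,"az":8,"claw":1},
  {"tx":35,"ty":35,"tz":0,"ax":0,"ay":0,"az":8,"claw":1},
  {"tx":35,"ty":35,"tz":0,"ax":0,"ay":0,"az":8,"claw":1},
  {"tx":30,"ty":30,"tz":0,"ax":0,"ay":0,"az":8,"claw":1},
  {"tx":30,"ty":30,"tz":0,"ax":0,"ay":0,"az":8,"claw":1},
  {"tx":30,"ty":30,"tz":0,"ax":0,"ay":0,"az":8,"claw":1},
], newtons=25)

```text
time_s: 1.3
tcp_pos: [0.5969, -0.2578, 0.2953]
eef_rot: [180.0, 0.0, -65.0]
contact_force: [-0.3, -1.4, -0.5]
gripper_width: 0.0877
```

Run:
```python
from h import *
c=cap('wrist','w1.png'); W=pts(c); print(-np.array(c['R']).T@c['t'],c['R'][2])
print(rect(W,.62,-.254,.09,.11)); print(rect(W,.422,-.281,.075,.095)); print(r.get_state()['tcp_pos'])
```

```text
[ 0.62981839 -0.32728469  0.43435476] [-0.1188717   0.25674772 -0.95914031]
(3226, array([ 620.6, -257. ]), array([50.3, 70.4]), 27.9, np.float64(99.7), array([ 621.2, -259.2]))
(2773, array([ 424.1, -283.9]), array([70.2, 50.6]), 75.3, np.float64(84.3), array([ 426.8, -285.6]))
[ 0.6008046  -0.25418948  0.294375  ]
```

View pics/w1.png

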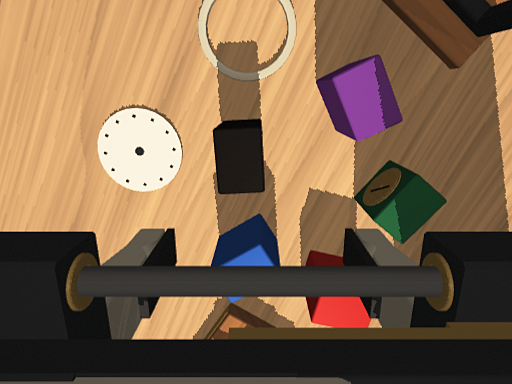

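step_arm([
  {"tx":19.5,"ty":-1.5,"tz":-20,"ax":0,"ay":0,"az":2,"claw":1},
  {"tx":0,"ty":0,"tz":-35,"ax":0,"ay":0,"az":0,"claw":1},
  {"tx":0,"ty":0,"tz":-35,"ax":0,"ay":0,"az":0,"claw":1},
  {"tx":0,"ty":0,"tz":-35,"ax":0,"ay":0,"az":0,"claw":1},
  {"tx":0,"ty":0,"tz":-35,"ax":0,"ay":0,"az":0,"claw":1},
  {"tx":0,"ty":0,"tz":-35,"ax":0,"ay":0,"az":0,"claw":1},
  {"tx":0,"ty":0,"tz":-22,"ax":0,"ay":0,"az":0,"claw":1},
  {"tx":0,"ty":0,"tz":0,"ax":0,"ay":0,"az":0,"claw":1},
])

```text
time_s: 2.15
tcp_pos: [0.6128, -0.2604, 0.0743]
eef_rot: [179.7, 0.3, -63.4]
contact_force: [-0.9, 0.8, -0.0]
gripper_width: 0.0873
```

step_arm([
  {"tx":0,"ty":0,"tz":0,"ax":0,"ay":0,"az":0,"claw":-1},
  {"tx":0,"ty":0,"tz":0,"ax":0,"ay":0,"az":0,"claw":-1},
  {"tx":0,"ty":0,"tz":0,"ax":0,"ay":0,"az":0,"claw":-1},
  {"tx":0,"ty":0,"tz":0,"ax":0,"ay":0,"az":0,"claw":-1},
  {"tx":0,"ty":0,"tz":0,"ax":0,"ay":0,"az":0,"claw":-1},
  {"tx":0,"ty":0,"tz":0,"ax":0,"ay":0,"az":0,"claw":-1},
  {"tx":0,"ty":0,"tz":0,"ax":0,"ay":0,"az":0,"claw":-1},
  {"tx":0,"ty":0,"tz":0,"ax":0,"ay":0,"az":0,"claw":-1},
], newtons=25)

```text
time_s: 2.95
tcp_pos: [0.6168, -0.261, 0.0798]
eef_rot: [-179.9, -0.1, -63.3]
contact_force: [1.9, 2.7, 5.9]
gripper_width: 0.0508
```

Run:
```python
from h import *
for i in range(3):
    cap('wrist'); s=r.get_state(); print(s['tcp_pos'],s['eef_rot'],s['contact_force'])
```

```text
[ 0.61680674 -0.26100585  0.0797507 ] [-1.79877654e+02 -1.01668124e-01 -6.32985218e+01] [2.64068866 2.42538954 5.63033668]
[ 0.61680316 -0.26101081  0.07973088] [-1.79880727e+02 -9.96683519e-02 -6.32961371e+01] [2.86079315 1.94523021 5.64347092]
[ 0.61681066 -0.26100809  0.07973655] [-1.79880965e+02 -1.00929912e-01 -6.32955084e+01] [2.14616731 1.98681598 5.58138074]
```

step_arm([
  {"tx":0,"ty":0,"tz":10,"ax":0,"ay":0,"az":0,"claw":-1},
  {"tx":0,"ty":0,"tz":20,"ax":0,"ay":0,"az":0,"claw":-1},
  {"tx":0,"ty":0,"tz":30,"ax":0,"ay":0,"az":0,"claw":-1},
  {"tx":0,"ty":0,"tz":30,"ax":0,"ay":0,"az":0,"claw":-1},
  {"tx":0,"ty":0,"tz":30,"ax":0,"ay":0,"az":0,"claw":-1},
  {"tx":0,"ty":0,"tz":30,"ax":0,"ay":0,"az":0,"claw":-1},
  {"tx":0,"ty":0,"tz":20,"ax":0,"ay":0,"az":0,"claw":-1},
  {"tx":0,"ty":0,"tz":0,"ax":0,"ay":0,"az":0,"claw":-1},
])

```text
time_s: 3.9
tcp_pos: [0.6159, -0.2614, 0.2518]
eef_rot: [-179.8, -0.1, -63.3]
contact_force: [-0.1, -0.1, -2.5]
gripper_width: 0.0508
```

Run:
```python
from h import *
c=cap('wrist'); c=cap('side'); s=r.get_state(); print(s['tcp_pos'],s['eef_rot'],s['contact_force'],s['gripper_width'])
W=pts(c); c2=cap('top'); 
z=s['tcp_pos'][2]+.025
print(rect(W,*s['tcp_pos'][:2],z-.012,z+.012),rect(pts(c2),.62,-.255,.02,.11)[0])
cv2.imwrite('pics/s2.png',cv2.resize(c['image'][60:230,170:340],(680,600),interpolation=2))
```

```text
[ 0.61454411 -0.2607295   0.24773395] [ 1.79949378e+02  8.93164404e-02 -6.33644217e+01] [-0.17832579 -0.09454739 -4.06218673] 0.05074897770614822
(247, array([ 611.5, -251.9]), array([78.4, 76.5]), 63.9, np.float64(270.6), array([ 608.1, -244.1])) 0
  return _methods._mean(a, axis=axis, dtype=dtype,
  ret = ret.dtype.type(ret / rcount)
  ret = um.true_divide(
```

View pics/s2.png

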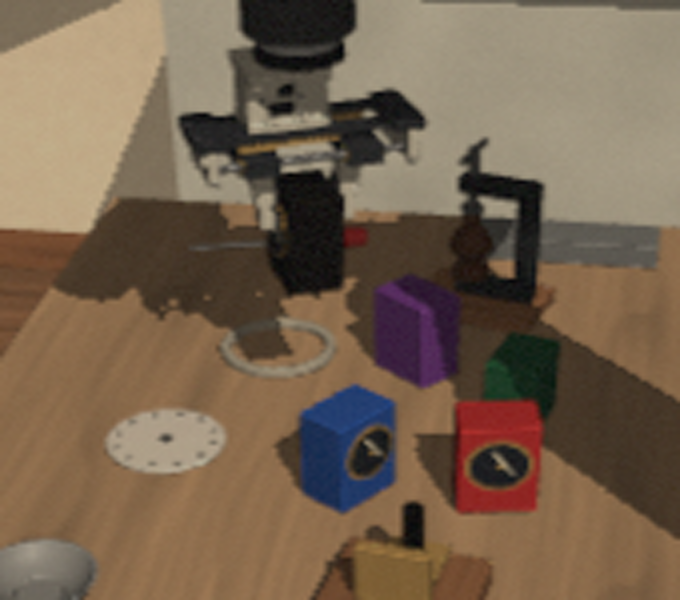

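step_arm([
  {"tx":-5,"ty":20,"tz":0,"ax":0,"ay":0,"az":-2.9,"claw":-1},
  {"tx":-9,"ty":40,"tz":0,"ax":0,"ay":0,"az":-2.9,"claw":-1},
  {"tx":-9,"ty":40,"tz":0,"ax":0,"ay":0,"az":-2.9,"claw":-1},
  {"tx":-9,"ty":40,"tz":0,"ax":0,"ay":0,"az":-2.9,"claw":-1},
  {"tx":-9,"ty":40,"tz":0,"ax":0,"ay":0,"az":-2.9,"claw":-1},
  {"tx":-9,"ty":40,"tz":0,"ax":0,"ay":0,"az":-2.9,"claw":-1},
  {"tx":-9,"ty":40,"tz":0,"ax":0,"ay":0,"az":-2.9,"claw":-1},
  {"tx":-9,"ty":40,"tz":0,"ax":0,"ay":0,"az":-2.9,"claw":-1},
  {"tx":-9,"ty":40,"tz":0,"ax":0,"ay":0,"az":-2.9,"claw":-1},
  {"tx":-9,"ty":40,"tz":0,"ax":0,"ay":0,"az":-2.9,"claw":-1},
  {"tx":-9,"ty":40,"tz":0,"ax":0,"ay":0,"az":-2.9,"claw":-1},
  {"tx":-5,"ty":25,"tz":0,"ax":0,"ay":0,"az":-2.9,"claw":-1},
])

```text
time_s: 5.25
tcp_pos: [0.5138, 0.1858, 0.2468]
eef_rot: [179.9, -0.1, -98.2]
contact_force: [-0.6, 0.3, -4.1]
gripper_width: 0.0497
```

step_arm([
  {"tx":-3,"ty":15,"tz":0,"ax":0,"ay":0,"az":0,"claw":-1},
  {"tx":0,"ty":5,"tz":0,"ax":0,"ay":0,"az":0,"claw":-1},
  {"tx":0,"ty":0,"tz":0,"ax":0,"ay":0,"az":0,"claw":-1},
  {"tx":0,"ty":0,"tz":0,"ax":0,"ay":0,"az":0,"claw":-1},
  {"tx":0,"ty":0,"tz":0,"ax":0,"ay":0,"az":0,"claw":-1},
])

```text
time_s: 5.75
tcp_pos: [0.5126, 0.203, 0.2484]
eef_rot: [180.0, -0.0, -98.2]
contact_force: [0.0, -0.7, -3.0]
gripper_width: 0.0501
```

Run:
```python
from h import *
c=cap('wrist','w3.png'); cap('wrist'); s=r.get_state(); print(s['tcp_pos'],s['eef_rot'],s['contact_force'],s['gripper_width'])
```

```text
[0.51270503 0.20314435 0.24858854] [ 1.79999734e+02 -2.70667896e-03 -9.81941357e+01] [ 0.56859477 -0.3782565  -3.88689297] 0.04985923201770138
```

View pics/w3.png

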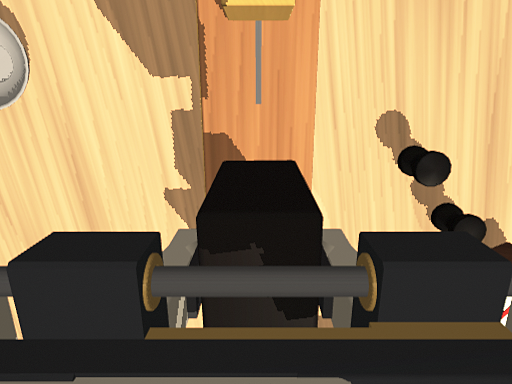

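```bash
cat >> h.py <<'E'
A=np.radians(-8.3); O=np.array([.508,.159])
def rk(p): q=p-O; return np.stack([q[...,0]*np.cos(A)+q[...,1]*np.sin(A),-q[...,0]*np.sin(A)+q[...,1]*np.cos(A)],-1)
E
python3 - <<'E'
from h import *
c=cap('wrist'); W=pts(c); t=r.get_state()['tcp_pos']
Q=rk(W[...,:2]); print('tcp rack',rk(t[:2]))
for row in (165,175,185,195,205,212,218,225):
    g=W[row,190:335]; q=Q[row,190:335]; m=(g[:,2]>.14)&(g[:,2]<.3)
    print(row,np.round(g[m][:,2].mean()*1e3),np.round(q[m].min(0)*1e3,1),np.round(q[m].max(0)*1e3,1))
E
```

```text
tcp rack [-0.00177605  0.04448691]
165 189.0 [-24.3  10. ] [22.8 11.2]
175 213.0 [-24.4  10.5] [22.9 11.6]
185 232.0 [-24.5  10.7] [22.8 11.8]
195 248.0 [-24.6  10.6] [22.8 12.1]
205 261.0 [-24.7  11. ] [23.  12.5]
212 268.0 [-25.1  11.5] [23.  12.9]
218 269.0 [-25.9  13.3] [23.7 15. ]
225 269.0 [-25.5  16.2] [23.7 17.7]
```

step_arm([
  {"tx":-3.2,"ty":5.5,"tz":-10,"ax":0,"ay":0,"az":0,"claw":-1},
  {"tx":0,"ty":0,"tz":-20,"ax":0,"ay":0,"az":0,"claw":-1},
  {"tx":0,"ty":0,"tz":-25,"ax":0,"ay":0,"az":0,"claw":-1},
  {"tx":0,"ty":0,"tz":-25,"ax":0,"ay":0,"az":0,"claw":-1},
  {"tx":0,"ty":0,"tz":-20,"ax":0,"ay":0,"az":0,"claw":-1},
  {"tx":0,"ty":0,"tz":-15,"ax":0,"ay":0,"az":0,"claw":-1},
  {"tx":0,"ty":0,"tz":-10,"ax":0,"ay":0,"az":0,"claw":-1},
  {"tx":0,"ty":0,"tz":-6,"ax":0,"ay":0,"az":0,"claw":-1},
  {"tx":0,"ty":0,"tz":-2,"ax":0,"ay":0,"az":0,"claw":-1},
  {"tx":0,"ty":0,"tz":0,"ax":0,"ay":0,"az":0,"claw":-1},
  {"tx":0,"ty":0,"tz":0,"ax":0,"ay":0,"az":0,"claw":-1},
])

```text
time_s: 7.0
tcp_pos: [0.5097, 0.2098, 0.1162]
eef_rot: [-179.9, 0.1, -98.1]
contact_force: [1.0, 0.6, -3.0]
gripper_width: 0.0498
```

Run:
```python
from h import *
c=cap('wrist'); W=pts(c); s=r.get_state(); t=s['tcp_pos']
Q=rk(W[...,:2]); print(t,s['contact_force'],'tcp rack',rk(t[:2]))
for row in (165,175,185,195,205,212,218,225):
    g=W[row,190:335]; q=Q[row,190:335]; m=(g[:,2]>.045)&(g[:,2]<.3)
    if m.sum(): print(row,np.round(g[m][:,2].mean()*1e3),np.round(q[m].min(0)*1e3,1),np.round(q[m].max(0)*1e3,1))
```

```text
[0.5096997  0.20983427 0.1162843 ] [ 1.18942245 -0.30877687 -1.84553539] tcp rack [-0.00565635  0.05054718]
165 57.0 [-28.1  16.4] [19.1 17.6]
175 81.0 [-28.2  16.7] [19.1 18.1]
185 100.0 [-28.4  16.8] [19.1 18.3]
195 116.0 [-28.3  17. ] [19.1 18.5]
205 129.0 [-28.9  17.2] [19.1 18.8]
212 135.0 [-29.   17.8] [18.8 18.9]
218 137.0 [-29.7  19.6] [19.5 20.8]
225 137.0 [-29.4  22.4] [20.1 24.6]
```

step_arm([
  {"tx":0,"ty":0,"tz":-3,"ax":0,"ay":0,"az":0,"claw":-1},
  {"tx":0,"ty":0,"tz":-1.5,"ax":0,"ay":0,"az":0,"claw":-1},
  {"tx":0,"ty":0,"tz":-1,"ax":0,"ay":0,"az":0,"claw":-1},
  {"tx":0,"ty":0,"tz":0,"ax":0,"ay":0,"az":0,"claw":-1},
  {"tx":0,"ty":0,"tz":0,"ax":0,"ay":0,"az":0,"claw":-1},
])

```text
time_s: 7.55
tcp_pos: [0.5093, 0.2095, 0.1101]
eef_rot: [-180.0, 0.0, -98.1]
contact_force: [-0.2, -0.3, -3.1]
gripper_width: 0.0498
```

step_arm([
  {"tx":0,"ty":0,"tz":-1,"ax":0,"ay":0,"az":0,"claw":-1},
  {"tx":0,"ty":0,"tz":0,"ax":0,"ay":0,"az":0,"claw":-1},
  {"tx":0,"ty":0,"tz":0,"ax":0,"ay":0,"az":0,"claw":-1},
])

```text
time_s: 7.85
tcp_pos: [0.5094, 0.2094, 0.1098]
eef_rot: [-180.0, -0.0, -98.1]
contact_force: [-1.7, -2.0, 5.9]
gripper_width: 0.0498
```

step_arm([
  {"tx":0,"ty":0,"tz":0,"ax":0,"ay":0,"az":0,"claw":0.3},
  {"tx":0,"ty":0,"tz":0,"ax":0,"ay":0,"az":0,"claw":0.6},
  {"tx":0,"ty":0,"tz":0,"ax":0,"ay":0,"az":0,"claw":0.9},
  {"tx":0,"ty":0,"tz":0,"ax":0,"ay":0,"az":0,"claw":0.9},
  {"tx":0,"ty":0,"tz":0,"ax":0,"ay":0,"az":0,"claw":0.9},
])

```text
time_s: 8.35
tcp_pos: [0.5094, 0.2096, 0.109]
eef_rot: [180.0, 0.0, -98.1]
contact_force: [0.7, -0.1, 0.1]
gripper_width: 0.081
```

step_arm([
  {"tx":0,"ty":0,"tz":15,"ax":0,"ay":0,"az":0,"claw":0.9},
  {"tx":0,"ty":0,"tz":30,"ax":0,"ay":0,"az":0,"claw":0.9},
  {"tx":0,"ty":0,"tz":30,"ax":0,"ay":0,"az":0,"claw":0.9},
  {"tx":0,"ty":0,"tz":35,"ax":0,"ay":0,"az":0,"claw":1},
  {"tx":0,"ty":0,"tz":35,"ax":0,"ay":0,"az":0,"claw":1},
  {"tx":0,"ty":-20,"tz":25,"ax":0,"ay":0,"az":0,"claw":1},
  {"tx":0,"ty":-40,"tz":0,"ax":0,"ay":0,"az":0,"claw":1},
  {"tx":0,"ty":-40,"tz":0,"ax":0,"ay":0,"az":0,"claw":1},
  {"tx":0,"ty":-40,"tz":0,"ax":0,"ay":0,"az":0,"claw":1},
  {"tx":0,"ty":-40,"tz":0,"ax":0,"ay":0,"az":0,"claw":1},
])

```text
time_s: 9.35
tcp_pos: [0.509, 0.0281, 0.2792]
eef_rot: [-180.0, 0.0, -98.1]
contact_force: [0.1, 0.2, 0.4]
gripper_width: 0.0876
```

Run:
```python
from h import *
s=r.get_state(); print(s['tcp_pos'],s['eef_rot'],s['gripper_width'])
for n in('top','side'):
    c=cap(n); W=pts(c)
    for k,q,z in(('tall',(.5215,.289),.145),('med',(.509,.21),.13),('small',(.4225,-.281),.085)):
        p=rect(W,*q,z-.006,z+.006,.055); print(n,k,p,np.round(rk(p[1]/1e3)*1e3,1))
```

```text
[0.50900068 0.02813902 0.27924486] [-1.79977379e+02  1.80129236e-02 -9.81042850e+01] 0.0875611833245214
top tall (47, array([542.4, 302.4]), array([19.1, 48.7]), 16.0, np.float64(145.0), array([541.7, 304.1])) [ 13.3 146.9]
top med (0, array([0., 0.]), array([0., 0.]), 0.0, np.float64(nan), array([nan, nan])) [-479.7 -230.7]
top small (314, array([ 422.7, -281.4]), array([70.1, 49.6]), 76.3, np.float64(84.2), array([ 422.6, -283. ])) [ -20.8 -448.1]
side tall (450, array([520.7, 289.2]), array([71.2, 50.5]), 81.9, np.float64(145.5), array([520.2, 294. ])) [ -6.2 130.7]
side med (331, array([509.4, 216.2]), array([80.2, 50.6]), 80.9, np.float64(130.6), array([506.8, 211.3])) [-6.9 56.8]
side small (162, array([ 420.7, -281.2]), array([76.9, 49.3]), 75.1, np.float64(85.6), array([ 420.3, -276.9])) [ -22.8 -448.2]
  return _methods._mean(a, axis=axis, dtype=dtype,
  ret = ret.dtype.type(ret / rcount)
  ret = um.true_divide(
```

step_arm([
  {"tx":-8,"ty":-30,"tz":0,"ax":0,"ay":0,"az":-1,"claw":1},
  {"tx":-11,"ty":-40,"tz":0,"ax":0,"ay":0,"az":-1,"claw":1},
  {"tx":-11,"ty":-40,"tz":0,"ax":0,"ay":0,"az":-1,"claw":1},
  {"tx":-11,"ty":-40,"tz":0,"ax":0,"ay":0,"az":-1,"claw":1},
  {"tx":-11,"ty":-40,"tz":0,"ax":0,"ay":0,"az":-1,"claw":1},
  {"tx":-11,"ty":-40,"tz":0,"ax":0,"ay":0,"az":-1,"claw":1},
  {"tx":-11,"ty":-40,"tz":0,"ax":0,"ay":0,"az":0,"claw":1},
  {"tx":-8,"ty":-25,"tz":0,"ax":0,"ay":0,"az":0,"claw":1},
  {"tx":-4,"ty":-15,"tz":0,"ax":0,"ay":0,"az":0,"claw":1},
  {"tx":0,"ty":0,"tz":0,"ax":0,"ay":0,"az":0,"claw":1},
  {"tx":0,"ty":0,"tz":0,"ax":0,"ay":0,"az":0,"claw":1},
])

```text
time_s: 10.55
tcp_pos: [0.4233, -0.2803, 0.2789]
eef_rot: [180.0, 0.0, -104.2]
contact_force: [0.2, 0.4, 0.3]
gripper_width: 0.0876
```

Run:
```python
from h import *
c=cap('wrist'); W=pts(c); s=r.get_state(); print(s['tcp_pos'],s['eef_rot'],rect(W,.423,-.282,.075,.095))
```

```text
[ 0.42351185 -0.27999939  0.2789556 ] [ 1.79992221e+02  9.12235995e-03 -1.04134037e+02] (3217, array([ 422.9, -284.3]), array([69.1, 50. ]), 75.6, np.float64(84.7), array([ 422.6, -286.3]))
```

step_arm([
  {"tx":-0.5,"ty":-3,"tz":-20,"ax":0,"ay":0,"az":0,"claw":1},
  {"tx":0,"ty":0,"tz":-35,"ax":0,"ay":0,"az":0,"claw":1},
  {"tx":0,"ty":0,"tz":-35,"ax":0,"ay":0,"az":0,"claw":1},
  {"tx":0,"ty":0,"tz":-35,"ax":0,"ay":0,"az":0,"claw":1},
  {"tx":0,"ty":0,"tz":-35,"ax":0,"ay":0,"az":0,"claw":1},
  {"tx":0,"ty":0,"tz":-35,"ax":0,"ay":0,"az":0,"claw":1},
  {"tx":0,"ty":0,"tz":-20,"ax":0,"ay":0,"az":0,"claw":1},
  {"tx":0,"ty":0,"tz":0,"ax":0,"ay":0,"az":0,"claw":1},
  {"tx":0,"ty":0,"tz":0,"ax":0,"ay":0,"az":0,"claw":1},
  {"tx":0,"ty":0,"tz":0,"ax":0,"ay":0,"az":0,"claw":1},
])

```text
time_s: 11.6
tcp_pos: [0.4241, -0.2834, 0.0655]
eef_rot: [-179.9, -0.0, -104.1]
contact_force: [-0.6, -0.2, 0.6]
gripper_width: 0.088
```

step_arm([
  {"tx":0,"ty":0,"tz":0,"ax":0,"ay":0,"az":0,"claw":-1},
  {"tx":0,"ty":0,"tz":0,"ax":0,"ay":0,"az":0,"claw":-1},
  {"tx":0,"ty":0,"tz":0,"ax":0,"ay":0,"az":0,"claw":-1},
  {"tx":0,"ty":0,"tz":0,"ax":0,"ay":0,"az":0,"claw":-1},
  {"tx":0,"ty":0,"tz":0,"ax":0,"ay":0,"az":0,"claw":-1},
  {"tx":0,"ty":0,"tz":0,"ax":0,"ay":0,"az":0,"claw":-1},
  {"tx":0,"ty":0,"tz":0,"ax":0,"ay":0,"az":0,"claw":-1},
])

```text
time_s: 12.3
tcp_pos: [0.4227, -0.2835, 0.0641]
eef_rot: [180.0, -0.0, -104.1]
contact_force: [-2.4, -0.3, 2.1]
gripper_width: 0.0499
```

step_arm([
  {"tx":0,"ty":0,"tz":10,"ax":0,"ay":0,"az":0,"claw":-1},
  {"tx":0,"ty":0,"tz":20,"ax":0,"ay":0,"az":0,"claw":-1},
  {"tx":0,"ty":0,"tz":30,"ax":0,"ay":0,"az":0,"claw":-1},
  {"tx":0,"ty":0,"tz":30,"ax":0,"ay":0,"az":0,"claw":-1},
  {"tx":0,"ty":0,"tz":30,"ax":0,"ay":0,"az":0,"claw":-1},
  {"tx":0,"ty":0,"tz":30,"ax":0,"ay":0,"az":0,"claw":-1},
  {"tx":0,"ty":0,"tz":25,"ax":0,"ay":0,"az":0,"claw":-1},
  {"tx":0,"ty":0,"tz":0,"ax":0,"ay":0,"az":0,"claw":-1},
  {"tx":0,"ty":0,"tz":0,"ax":0,"ay":0,"az":0,"claw":-1},
])

```text
time_s: 13.2
tcp_pos: [0.4225, -0.2832, 0.2393]
eef_rot: [-180.0, 0.0, -104.2]
contact_force: [-0.2, -0.2, -3.0]
gripper_width: 0.0502
```

step_arm([
  {"tx":4,"ty":20,"tz":0,"ax":0,"ay":0,"az":0.9,"claw":-1},
  {"tx":7,"ty":40,"tz":0,"ax":0,"ay":0,"az":1,"claw":-1},
  {"tx":7,"ty":40,"tz":0,"ax":0,"ay":0,"az":1,"claw":-1},
  {"tx":7.5,"ty":40,"tz":0,"ax":0,"ay":0,"az":1,"claw":-1},
  {"tx":7.5,"ty":40,"tz":0,"ax":0,"ay":0,"az":1,"claw":-1},
  {"tx":7.5,"ty":40,"tz":0,"ax":0,"ay":0,"az":1,"claw":-1},
  {"tx":7.5,"ty":40,"tz":0,"ax":0,"ay":0,"az":0,"claw":-1},
  {"tx":7.5,"ty":40,"tz":0,"ax":0,"ay":0,"az":0,"claw":-1},
  {"tx":7.5,"ty":40,"tz":0,"ax":0,"ay":0,"az":0,"claw":-1},
  {"tx":7,"ty":40,"tz":0,"ax":0,"ay":0,"az":0,"claw":-1},
  {"tx":4.5,"ty":25,"tz":0,"ax":0,"ay":0,"az":0,"claw":-1},
  {"tx":2,"ty":10,"tz":0,"ax":0,"ay":0,"az":0,"claw":-1},
])

```text
time_s: 14.4
tcp_pos: [0.4987, 0.1334, 0.2372]
eef_rot: [179.9, -0.1, -98.1]
contact_force: [0.2, -0.9, -2.6]
gripper_width: 0.0499
```

step_arm([
  {"tx":0,"ty":0,"tz":0,"ax":0,"ay":0,"az":0,"claw":-1},
  {"tx":0,"ty":0,"tz":0,"ax":0,"ay":0,"az":0,"claw":-1},
  {"tx":0,"ty":0,"tz":0,"ax":0,"ay":0,"az":0,"claw":-1},
])

```text
time_s: 14.7
tcp_pos: [0.4989, 0.1304, 0.2387]
eef_rot: [180.0, -0.0, -98.3]
contact_force: [0.4, 0.4, -2.6]
gripper_width: 0.0503
```

```bash
cat > m.py <<'E'
from h import *
c=cap('wrist'); W=pts(c); s=r.get_state(); t=s['tcp_pos']
Q=rk(W[...,:2]); print(t,s['eef_rot'],s['contact_force'],'tcp rack',rk(t[:2]))
for row in range(165,232,7):
    g=W[row,190:335]; q=Q[row,190:335]; m=(g[:,2]>.045)&(g[:,2]<.3)&(q[:,1]>-.09)
    if m.sum(): print(row,np.round(g[m][:,2].mean()*1e3),np.round(q[m].min(0)*1e3,1),np.round(q[m].max(0)*1e3,1))
E
python3 m.py
```

```text
[0.49899756 0.13046558 0.23887574] [ 1.79972915e+02 -2.03444059e-02 -9.82982820e+01] [-0.11829603  0.28957791 -2.55199706] tcp rack [-0.00478902 -0.0295351 ]
165 185.0 [-28.3 -65. ] [ 18.7 -63.9]
172 203.0 [-28.4 -65. ] [ 19.1 -63.8]
179 218.0 [-28.7 -65.1] [ 19.3 -63.5]
186 231.0 [-28.1 -65. ] [ 19.1 -63.8]
193 242.0 [-28.6 -65.1] [ 19.6 -63. ]
200 251.0 [-28.4 -65.1] [ 19.1 -63.6]
207 258.0 [-28.4 -64.3] [ 19.4 -63.3]
214 259.0 [-28.8 -62.1] [ 20.3 -60.7]
221 259.0 [-29.1 -59.6] [ 20.  -57.9]
228 255.0 [-41.7 -56.5] [ 30.6 -40.4]
```

step_arm([
  {"tx":0.4,"ty":3,"tz":-10,"ax":0,"ay":0,"az":0,"claw":-1},
  {"tx":0,"ty":0,"tz":-20,"ax":0,"ay":0,"az":0,"claw":-1},
  {"tx":0,"ty":0,"tz":-25,"ax":0,"ay":0,"az":0,"claw":-1},
  {"tx":0,"ty":0,"tz":-25,"ax":0,"ay":0,"az":0,"claw":-1},
  {"tx":0,"ty":0,"tz":-25,"ax":0,"ay":0,"az":0,"claw":-1},
  {"tx":0,"ty":0,"tz":-15,"ax":0,"ay":0,"az":0,"claw":-1},
  {"tx":0,"ty":0,"tz":-10,"ax":0,"ay":0,"az":0,"claw":-1},
  {"tx":0,"ty":0,"tz":-6,"ax":0,"ay":0,"az":0,"claw":-1},
  {"tx":0,"ty":0,"tz":-2,"ax":0,"ay":0,"az":0,"claw":-1},
  {"tx":0,"ty":0,"tz":0,"ax":0,"ay":0,"az":0,"claw":-1},
  {"tx":0,"ty":0,"tz":0,"ax":0,"ay":0,"az":0,"claw":-1},
  {"tx":0,"ty":0,"tz":0,"ax":0,"ay":0,"az":0,"claw":-1},
])

```text
time_s: 15.95
tcp_pos: [0.5001, 0.1348, 0.1018]
eef_rot: [-179.9, 0.1, -98.2]
contact_force: [0.1, 0.6, -2.7]
gripper_width: 0.0494
```

step_arm([
  {"tx":0,"ty":0,"tz":-2,"ax":0,"ay":0,"az":0,"claw":-1},
  {"tx":0,"ty":0,"tz":-1,"ax":0,"ay":0,"az":0,"claw":-1},
  {"tx":0,"ty":0,"tz":0,"ax":0,"ay":0,"az":0,"claw":-1},
  {"tx":0,"ty":0,"tz":0,"ax":0,"ay":0,"az":0,"claw":-1},
])

```text
time_s: 16.35
tcp_pos: [0.4997, 0.1345, 0.098]
eef_rot: [180.0, -0.0, -98.2]
contact_force: [-0.2, 1.0, -3.8]
gripper_width: 0.05
```

```bash
python3 m.py
```

```text
[0.49972318 0.13450387 0.09804219] [ 1.79996974e+02 -6.03518352e-03 -9.82319506e+01] [-0.72325899 -0.61391642 -3.28714929] tcp rack [-0.00465396 -0.02543436]
165 45.0 [-23.2 -60.8] [ 16.9 -60.6]
172 62.0 [-28.2 -60.8] [ 19.4 -59.4]
179 77.0 [-28.2 -60.9] [ 19.5 -59.6]
186 90.0 [-27.7 -60.7] [ 19.4 -59.7]
193 101.0 [-28. -61.] [ 19.9 -59.4]
200 111.0 [-28.  -60.9] [ 19.6 -59.3]
207 117.0 [-28.4 -60.2] [ 19.4 -59.2]
214 119.0 [-28.5 -58. ] [ 20.6 -56.4]
221 119.0 [-28.8 -55.3] [ 19.8 -54. ]
228 114.0 [-41.6 -52.4] [ 31.  -35.9]
```

step_arm([
  {"tx":0,"ty":0,"tz":-1.5,"ax":0,"ay":0,"az":0,"claw":-1},
  {"tx":0,"ty":0,"tz":-1,"ax":0,"ay":0,"az":0,"claw":-1},
  {"tx":0,"ty":0,"tz":0,"ax":0,"ay":0,"az":0,"claw":-1},
  {"tx":0,"ty":0,"tz":0,"ax":0,"ay":0,"az":0,"claw":-1},
])

```text
time_s: 16.8
tcp_pos: [0.4997, 0.1345, 0.0955]
eef_rot: [180.0, -0.0, -98.2]
contact_force: [0.7, 0.0, -2.2]
gripper_width: 0.05
```

step_arm([
  {"tx":0,"ty":0,"tz":-1,"ax":0,"ay":0,"az":0,"claw":-1},
  {"tx":0,"ty":0,"tz":0,"ax":0,"ay":0,"az":0,"claw":-1},
  {"tx":0,"ty":0,"tz":0,"ax":0,"ay":0,"az":0,"claw":-1},
])

```text
time_s: 17.1
tcp_pos: [0.4997, 0.1345, 0.0945]
eef_rot: [180.0, -0.0, -98.2]
contact_force: [0.6, 0.3, -2.3]
gripper_width: 0.0501
```

step_arm([
  {"tx":0,"ty":0,"tz":-1,"ax":0,"ay":0,"az":0,"claw":-1},
  {"tx":0,"ty":0,"tz":0,"ax":0,"ay":0,"az":0,"claw":-1},
  {"tx":0,"ty":0,"tz":0,"ax":0,"ay":0,"az":0,"claw":-1},
])

```text
time_s: 17.4
tcp_pos: [0.4999, 0.1346, 0.0941]
eef_rot: [-180.0, 0.0, -98.2]
contact_force: [-3.1, -0.3, 5.9]
gripper_width: 0.0496
```

step_arm([
  {"tx":0,"ty":0,"tz":0,"ax":0,"ay":0,"az":0,"claw":0.3},
  {"tx":0,"ty":0,"tz":0,"ax":0,"ay":0,"az":0,"claw":0.6},
  {"tx":0,"ty":0,"tz":0,"ax":0,"ay":0,"az":0,"claw":0.9},
  {"tx":0,"ty":0,"tz":0,"ax":0,"ay":0,"az":0,"claw":0.9},
  {"tx":0,"ty":0,"tz":0,"ax":0,"ay":0,"az":0,"claw":0.9},
])

```text
time_s: 17.9
tcp_pos: [0.4998, 0.1345, 0.0935]
eef_rot: [-180.0, -0.0, -98.2]
contact_force: [0.0, 0.8, 0.2]
gripper_width: 0.0814
```

step_arm([
  {"tx":0,"ty":0,"tz":15,"ax":0,"ay":0,"az":0,"claw":0.9},
  {"tx":0,"ty":0,"tz":30,"ax":0,"ay":0,"az":0,"claw":0.9},
  {"tx":0,"ty":0,"tz":35,"ax":0,"ay":0,"az":0,"claw":0.9},
  {"tx":0,"ty":0,"tz":35,"ax":0,"ay":0,"az":0,"claw":0.9},
  {"tx":0,"ty":0,"tz":25,"ax":0,"ay":0,"az":0,"claw":0.9},
  {"tx":-4,"ty":-35,"tz":0,"ax":0,"ay":0,"az":0,"claw":0.9},
  {"tx":-5,"ty":-40,"tz":0,"ax":0,"ay":0,"az":0,"claw":0},
  {"tx":-5,"ty":-40,"tz":0,"ax":0,"ay":0,"az":0,"claw":0},
  {"tx":-2,"ty":-22,"tz":0,"ax":0,"ay":0,"az":0,"claw":0},
  {"tx":0,"ty":0,"tz":0,"ax":0,"ay":0,"az":0,"claw":0},
  {"tx":0,"ty":0,"tz":0,"ax":0,"ay":0,"az":0,"claw":0},
])

```text
time_s: 19.0
tcp_pos: [0.4838, -0.0029, 0.2337]
eef_rot: [-180.0, 0.0, -98.3]
contact_force: [0.1, -0.2, -0.1]
gripper_width: 0.0486
```

Run:
```python
from h import *
s=r.get_state(); print(s['tcp_pos'],s['eef_rot'],s['gripper_width'])
c=cap('side','s3.png'); W=pts(c)
for k,q,z in(('tall',(.5215,.289),.145),('med',(.509,.21),.13),('small',(.4995,.134),.115)):
    p=rect(W,*q,z-.005,z+.005,.055); print(k,p,np.round(rk(p[1]/1e3)*1e3,1))
c=cap('wrist','w4.png'); W=pts(c); Q=rk(W[...,:2])*1e3
m=(np.abs(W[...,2]-.09)<.012)&(np.abs(Q[...,0])<30)&(np.abs(Q[...,1]+165)<30)
print(m.sum(),Q[m].min(0) if m.any() else 0,Q[m].max(0) if m.any() else 0, rk(s['tcp_pos'][:2])*1e3)
```

```text
[ 0.48375372 -0.00285134  0.23366644] [-1.79980666e+02  1.39612404e-02 -9.83090177e+01] 0.04864184163430222
tall (443, array([520.5, 288.6]), array([73.5, 49.8]), 81.9, np.float64(145.5), array([520.5, 293.7])) [ -6.3 130. ]
med (328, array([509.7, 217.2]), array([83.2, 50.4]), 80.7, np.float64(130.6), array([507.3, 211.8])) [-6.7 57.8]
small (260, array([499.4, 141. ]), array([79.9, 49.3]), 81.9, np.float64(115.7), array([496.8, 132.9])) [ -5.9 -19.1]
386 [  -8.32822879 -168.95476039] [   9.48439215 -151.51794083] [  -0.62807439 -163.6561805 ]
```

View pics/s3.png

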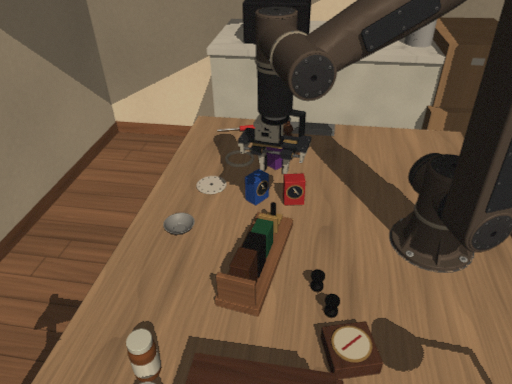

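View pics/w4.png

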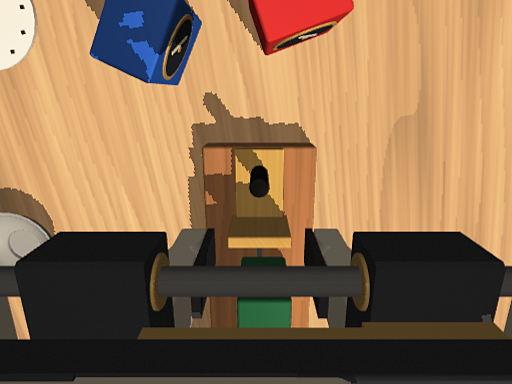

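step_arm([
  {"tx":1.4,"ty":2.8,"tz":-20,"ax":0,"ay":0,"az":0,"claw":0},
  {"tx":0,"ty":0,"tz":-30,"ax":0,"ay":0,"az":0,"claw":0},
  {"tx":0,"ty":0,"tz":-30,"ax":0,"ay":0,"az":0,"claw":0},
  {"tx":0,"ty":0,"tz":-30,"ax":0,"ay":0,"az":0,"claw":0},
  {"tx":0,"ty":0,"tz":-25,"ax":0,"ay":0,"az":0,"claw":0},
  {"tx":0,"ty":0,"tz":-14,"ax":0,"ay":0,"az":0,"claw":0},
  {"tx":0,"ty":0,"tz":0,"ax":0,"ay":0,"az":0,"claw":0},
  {"tx":0,"ty":0,"tz":0,"ax":0,"ay":0,"az":0,"claw":0},
  {"tx":0,"ty":0,"tz":0,"ax":0,"ay":0,"az":0,"claw":0},
])

```text
time_s: 20.0
tcp_pos: [0.4859, 0.0009, 0.0855]
eef_rot: [-179.9, 0.0, -98.2]
contact_force: [0.2, 0.5, 1.4]
gripper_width: 0.0438
```

step_arm([
  {"tx":0,"ty":0,"tz":0,"ax":0,"ay":0,"az":0,"claw":-1},
  {"tx":0,"ty":0,"tz":0,"ax":0,"ay":0,"az":0,"claw":-1},
  {"tx":0,"ty":0,"tz":0,"ax":0,"ay":0,"az":0,"claw":-1},
  {"tx":0,"ty":0,"tz":0,"ax":0,"ay":0,"az":0,"claw":-1},
  {"tx":0,"ty":0,"tz":0,"ax":0,"ay":0,"az":0,"claw":-1},
  {"tx":0,"ty":0,"tz":0,"ax":0,"ay":0,"az":0,"claw":-1},
  {"tx":0,"ty":0,"tz":0,"ax":0,"ay":0,"az":0,"claw":-1},
], newtons=15)

```text
time_s: 20.7
tcp_pos: [0.4849, 0.0003, 0.0848]
eef_rot: [180.0, -0.0, -98.2]
contact_force: [-3.3, -0.4, 5.6]
gripper_width: 0.0175
```

step_arm([
  {"tx":0.6,"ty":4,"tz":0,"ax":0,"ay":0,"az":0,"claw":-1},
  {"tx":0.6,"ty":4,"tz":0,"ax":0,"ay":0,"az":0,"claw":-1},
  {"tx":0.6,"ty":4,"tz":0,"ax":0,"ay":0,"az":0,"claw":-1},
  {"tx":0.6,"ty":4,"tz":0,"ax":0,"ay":0,"az":0,"claw":-1},
  {"tx":0.6,"ty":4,"tz":0,"ax":0,"ay":0,"az":0,"claw":-1},
  {"tx":0.6,"ty":4,"tz":0,"ax":0,"ay":0,"az":0,"claw":-1},
  {"tx":0.6,"ty":4,"tz":0,"ax":0,"ay":0,"az":0,"claw":-1},
  {"tx":0.6,"ty":4,"tz":0,"ax":0,"ay":0,"az":0,"claw":-1},
  {"tx":0,"ty":0,"tz":0,"ax":0,"ay":0,"az":0,"claw":-1},
])

```text
time_s: 21.6
tcp_pos: [0.4896, 0.0325, 0.0848]
eef_rot: [180.0, -0.0, -98.2]
contact_force: [-4.3, 2.0, 6.6]
gripper_width: 0.0173
```

step_arm([
  {"tx":0.3,"ty":2,"tz":0,"ax":0,"ay":0,"az":0,"claw":-1},
  {"tx":0.3,"ty":2,"tz":0,"ax":0,"ay":0,"az":0,"claw":-1},
  {"tx":0.3,"ty":2,"tz":0,"ax":0,"ay":0,"az":0,"claw":-1},
  {"tx":0.3,"ty":2,"tz":0,"ax":0,"ay":0,"az":0,"claw":-1},
  {"tx":0.3,"ty":2,"tz":0,"ax":0,"ay":0,"az":0,"claw":-1},
  {"tx":0.3,"ty":2,"tz":0,"ax":0,"ay":0,"az":0,"claw":-1},
  {"tx":0.3,"ty":2,"tz":0,"ax":0,"ay":0,"az":0,"claw":-1},
  {"tx":0.3,"ty":2,"tz":0,"ax":0,"ay":0,"az":0,"claw":-1},
  {"tx":0.3,"ty":2,"tz":0,"ax":0,"ay":0,"az":0,"claw":-1},
  {"tx":0.3,"ty":2,"tz":0,"ax":0,"ay":0,"az":0,"claw":-1},
  {"tx":0,"ty":0,"tz":0,"ax":0,"ay":0,"az":0,"claw":-1},
])

```text
time_s: 22.7
tcp_pos: [0.4923, 0.0515, 0.0848]
eef_rot: [179.9, -0.1, -98.2]
contact_force: [-3.6, -2.9, 7.5]
gripper_width: 0.018
```

```bash
cat > n.py <<'E'
from h import *
s=r.get_state(); print(s['time_s'],s['tcp_pos'],rk(s['tcp_pos'][:2]),s['contact_force'],s['gripper_width'])
for n in ('side','top'):
  c=cap(n); W=pts(c); Q=rk(W[...,:2])*1e3
  for k,z in(('tall',.145),('med',.13),('small',.115),('plate',.09)):
    m=(abs(W[...,2]-z)<.004)&(abs(Q[...,0])<36)&(Q[...,1]>-95)&(Q[...,1]<172)
    if m.sum()>20: print(n,k,m.sum(),np.round(np.percentile(Q[m],[1,99],axis=0).ravel(),1),cv2.minAreaRect(Q[m].astype(np.float32)))
E
python3 n.py
```

```text
22.7 [0.49227443 0.05153563 0.0847837 ] [-4.77047936e-05 -1.08608850e-01] [-3.6468984  -2.85593259  7.46773707] 0.01795868053054724
side tall 482 [-31.1 -79.9  27.5 165.3] ((-8.15750503540039, 36.72376251220703), (71.34068298339844, 258.42572021484375), 4.357383728027344)
side med 362 [-31.2  24.2  17.4 166.4] ((-6.9411468505859375, 94.37738037109375), (49.82126235961914, 144.9619598388672), 0.07442761957645416)
side small 308 [-31.3 -48.   17.8 169.3] ((-2.561075210571289, 37.749755859375), (265.296142578125, 60.85037612915039), 89.09327697753906)
side plate 53 [-31.6 -53.6  -1.6 138.9] ((-27.813825607299805, 37.74146270751953), (55.109519958496094, 203.50875854492188), 16.655132293701172)
top tall 299 [-29.3  96.3  18.3 164.6] ((-5.205543518066406, 130.19802856445312), (49.148948669433594, 69.96016693115234), 0.5578557252883911)
top med 150 [-28.5  32.5  19.9 122. ] ((-4.453212738037109, 91.83686065673828), (51.05781173706055, 121.4230728149414), 0.23675650358200073)
```

step_arm([
  {"tx":0.3,"ty":2,"tz":0,"ax":0,"ay":0,"az":0,"claw":-1},
  {"tx":0.3,"ty":2,"tz":0,"ax":0,"ay":0,"az":0,"claw":-1},
  {"tx":0.3,"ty":2,"tz":0,"ax":0,"ay":0,"az":0,"claw":-1},
  {"tx":0,"ty":0,"tz":0,"ax":0,"ay":0,"az":0,"claw":-1},
])

```text
time_s: 23.2
tcp_pos: [0.4931, 0.0573, 0.0848]
eef_rot: [179.9, -0.1, -98.2]
contact_force: [-3.1, -4.4, 7.4]
gripper_width: 0.0176
```

step_arm([
  {"tx":0.15,"ty":1,"tz":0,"ax":0,"ay":0,"az":0,"claw":-1},
  {"tx":0.15,"ty":1,"tz":0,"ax":0,"ay":0,"az":0,"claw":-1},
  {"tx":0,"ty":0,"tz":0,"ax":0,"ay":0,"az":0,"claw":-1},
])

```text
time_s: 23.5
tcp_pos: [0.4932, 0.0585, 0.0848]
eef_rot: [179.9, -0.2, -98.2]
contact_force: [-1.2, -8.9, 7.4]
gripper_width: 0.0175
```

```bash
python3 n.py
```

```text
23.5 [0.49322118 0.05846402 0.08476958] [-0.00011104 -0.10161636] [-1.23892378 -8.88229831  7.39605177] 0.01753802872280886
side tall 487 [-31.4 -75.2  27.2 169.8] ((0.9879684448242188, 40.26189422607422), (261.9905090332031, 67.78241729736328), 89.06986999511719)
side med 349 [-31.1  31.4  17.3 170.2] ((-6.415088653564453, 41.551300048828125), (50.119876861572266, 258.4059753417969), 0.13668207824230194)
side small 286 [-31.5 -91.1  18.1 166.6] ((-7.459482192993164, 38.736175537109375), (54.015995025634766, 266.45391845703125), 3.358109474182129)
side plate 86 [-31.5 -94.5  25.  143.2] ((-2.014059066772461, 25.202484130859375), (59.21485900878906, 240.140380859375), 0.5217341184616089)
top tall 297 [-29.8 101.4  19.1 168.4] ((-5.154443740844727, 134.67759704589844), (49.844425201416016, 69.84053802490234), 0.24046358466148376)
top med 162 [-28.1  40.7  19.9 144.8] ((-2.6653976440429688, 97.8583984375), (51.11553955078125, 121.79887390136719), 2.14790678024292)
```

step_arm([
  {"tx":0,"ty":0,"tz":0,"ax":0,"ay":0,"az":0,"claw":-0.3},
  {"tx":0,"ty":0,"tz":0,"ax":0,"ay":0,"az":0,"claw":0},
  {"tx":0,"ty":0,"tz":0,"ax":0,"ay":0,"az":0,"claw":0},
  {"tx":0,"ty":0,"tz":0,"ax":0,"ay":0,"az":0,"claw":0},
  {"tx":0,"ty":0,"tz":10,"ax":0,"ay":0,"az":0,"claw":0},
  {"tx":0,"ty":0,"tz":25,"ax":0,"ay":0,"az":0,"claw":0},
  {"tx":0,"ty":0,"tz":35,"ax":0,"ay":0,"az":0,"claw":0},
  {"tx":0,"ty":0,"tz":35,"ax":0,"ay":0,"az":0,"claw":0},
  {"tx":0,"ty":0,"tz":35,"ax":0,"ay":0,"az":0,"claw":0},
])

```text
time_s: 24.5
tcp_pos: [0.494, 0.0603, 0.2268]
eef_rot: [-180.0, 0.0, -98.2]
contact_force: [0.6, -0.2, -0.4]
gripper_width: 0.0434
```

step_arm([
  {"tx":0,"ty":-40,"tz":10,"ax":0,"ay":0,"az":0,"claw":0},
  {"tx":0,"ty":-40,"tz":0,"ax":0,"ay":0,"az":0,"claw":0},
  {"tx":0,"ty":-45,"tz":0,"ax":0,"ay":0,"az":0,"claw":0},
  {"tx":0,"ty":-45,"tz":0,"ax":0,"ay":0,"az":0,"claw":0},
  {"tx":0,"ty":-45,"tz":0,"ax":0,"ay":0,"az":0,"claw":0},
  {"tx":0,"ty":-45,"tz":0,"ax":0,"ay":0,"az":0,"claw":0},
  {"tx":0,"ty":0,"tz":0,"ax":0,"ay":0,"az":0,"claw":0},
  {"tx":0,"ty":0,"tz":0,"ax":0,"ay":0,"az":0,"claw":0},
  {"tx":0,"ty":0,"tz":0,"ax":0,"ay":0,"az":0,"claw":0},
])

```text
time_s: 25.4
tcp_pos: [0.4941, -0.1992, 0.2349]
eef_rot: [-180.0, 0.0, -98.2]
contact_force: [0.4, 0.2, 0.9]
gripper_width: 0.0439
```

Run:
```python
from h import *
s=r.get_state(); print(s['tcp_pos'],s['contact_force'],s['qd'].max())
c=cap('side'); t=cap('top'); b=[]
for n,c in(('side',c),('top',t)):
  W=pts(c); Q=rk(W[...,:2])*1e3
  for k,z,y in(('tall',.145,135),('med',.13,65),('small',.115,-5),('stop',.09,-46)):
    m=(abs(W[...,2]-z)<.004)&(abs(Q[...,0]+5)<31)&(abs(Q[...,1]-y)<(37 if k!='stop' else 14))
    if m.sum()>8: print(n,k,m.sum(),np.round(np.percentile(Q[m],[1,99],axis=0).ravel(),1),[np.round(v,1) for v in cv2.minAreaRect(Q[m].astype(np.float32))])
o=np.zeros((600,800,3),np.uint8)
o[:,:400]=cv2.resize(c['image'][160:250,100:250],(800,480))[:480,:400].repeat(1,0) if 0 else 0
a=cv2.resize(t['image'][160:240,100:250],(800,427),interpolation=2); o=a
cv2.imwrite('pics/f1.png',cv2.resize(cap('side')['image'],None,fx=1.5,fy=1.5,interpolation=2)); cv2.imwrite('pics/f2.png',a)
```

```text
[ 0.49410033 -0.19922499  0.23493646] [0.41218035 0.18490504 0.87530903] 1.0541593716617008
side tall 430 [-30.7 100.4  18.  169.8] [array([ -5.8, 134.9]), array([71. , 50.5]), np.float64(89.8)]
side med 287 [-31.2  31.3  17.4  92.3] [array([-7.2, 64.4]), array([69.6, 49.6]), np.float64(88.9)]
side small 240 [-30.1 -38.6  17.6  22.9] [array([-6.6, -6.5]), array([68.1, 49.4]), np.float64(89.0)]
top tall 291 [-29.3 101.2  18.2 169.2] [array([ -5.5, 135.6]), array([48.7, 70.1]), np.float64(0.4)]
top med 292 [-29.1  30.3  19.  100.9] [array([-5.1, 65.9]), array([49.2, 71.7]), np.float64(0.6)]
top small 171 [-28.8 -16.8  19.5  30.7] [array([-4.8,  5.9]), array([49.6, 51.4]), np.float64(1.8)]
```

View pics/f1.png

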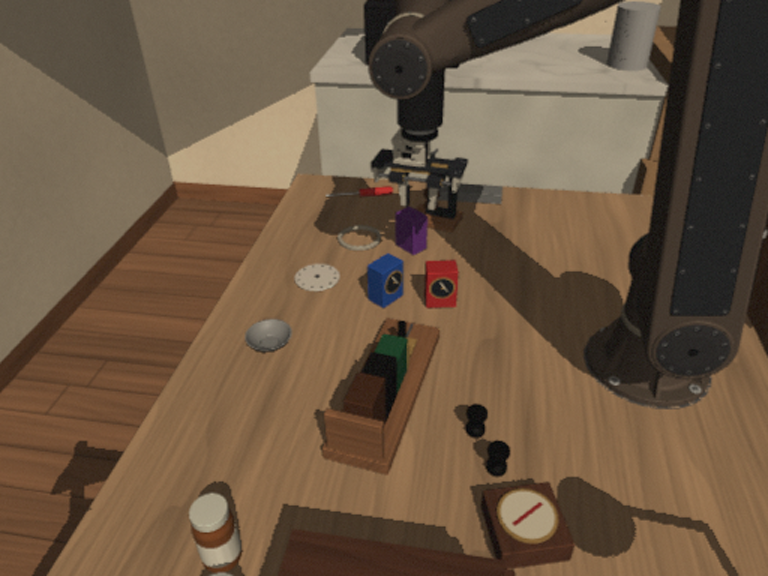

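View pics/f2.png

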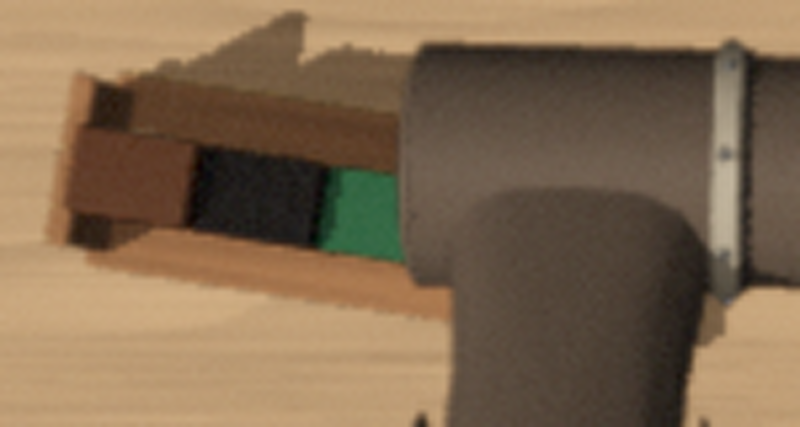

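```bash
cat > k.py <<'E'
from h import *
for n in('wrist','side'):
  W=pts(cap(n)); Q=rk(W[...,:2])*1e3
  for z0,z1 in((.083,.094),(.108,.12),(.04,.08)):
    m=(W[...,2]>z0)&(W[...,2]<z1)&(abs(Q[...,0])<32)&(abs(Q[...,1]+50)<70)
    if m.sum()>8: print(n,z0,m.sum(),np.round(np.percentile(Q[m],[1,50,99],axis=0).ravel(),1))
E
python3 k.py
```

```text
side 0.083 40 [ -31.  -102.3  -29.7  -45.    18.8   15.4]
side 0.108 239 [-30.4 -38.5  -7.1 -10.7  17.9  16.2]
side 0.04 105 [ -31.2 -114.   -29.9  -38.1    4.    11.2]
```

step_arm([
  {"tx":0,"ty":0,"tz":35,"ax":0,"ay":0,"az":0,"claw":0},
  {"tx":0,"ty":0,"tz":35,"ax":0,"ay":0,"az":0,"claw":0},
  {"tx":-18,"ty":-32,"tz":0,"ax":0,"ay":0,"az":0,"claw":0},
  {"tx":-18,"ty":-32,"tz":0,"ax":0,"ay":0,"az":0,"claw":0},
  {"tx":-18,"ty":-32,"tz":0,"ax":0,"ay":0,"az":0,"claw":0},
  {"tx":-18,"ty":-32,"tz":0,"ax":0,"ay":0,"az":0,"claw":0},
  {"tx":-18,"ty":-32,"tz":0,"ax":0,"ay":0,"az":0,"claw":0},
  {"tx":-18,"ty":-32,"tz":0,"ax":0,"ay":0,"az":0,"claw":0},
  {"tx":-18,"ty":-32,"tz":0,"ax":0,"ay":0,"az":0,"claw":0},
  {"tx":-18,"ty":-32,"tz":0,"ax":0,"ay":0,"az":0,"claw":0},
  {"tx":0,"ty":0,"tz":0,"ax":0,"ay":0,"az":0,"claw":0},
  {"tx":0,"ty":0,"tz":0,"ax":0,"ay":0,"az":0,"claw":0},
])

```text
time_s: 26.85
tcp_pos: [0.3499, -0.4558, 0.3042]
eef_rot: [180.0, 0.0, -98.3]
contact_force: [0.7, -0.0, -0.3]
gripper_width: 0.0439
```

```bash
sed -i "s/'wrist','side'/'top','top'/" k.py; python3 k.py
python3 - <<'E'
from h import *
c=cap('top'); cv2.imwrite('pics/f3.png',cv2.resize(c['image'][160:240,100:250],(800,427),interpolation=2))
W=pts(c); Q=rk(W[...,:2])*1e3
m=(abs(Q[...,0])<4)&(abs(Q[...,1]+60)<70)
i=np.argsort(Q[m][:,1])
q=np.c_[Q[m][i],W[m][i][:,2]*1e3]; print(np.round(q[::3],0).tolist())
E
```

```text
top 0.083 89 [ -29.4 -106.3    2.6  -45.8   28.5   14.5]
top 0.108 292 [-29.3 -38.8  -4.7  -9.4  19.7  18.6]
top 0.04 133 [ -29.7 -118.9   -1.   -78.6   24.2  -20.7]
top 0.083 88 [ -29.7 -107.2   -0.2  -46.    27.9   14.6]
top 0.108 288 [-29.3 -39.   -4.9 -10.2  19.7  19.3]
top 0.04 127 [ -29.8 -119.4   -1.1  -73.1   26.7  -20.4]
[[-1.0, -128.0, 32.0], [-2.0, -124.0, 28.0], [4.0, -121.0, 36.0], [3.0, -118.0, 38.0], [3.0, -115.0, 41.0], [-1.0, -109.0, 40.0], [2.0, -108.0, 101.0], [4.0, -107.0, 65.0], [2.0, -103.0, 90.0], [-2.0, -98.0, 90.0], [-3.0, -95.0, 96.0], [-3.0, -93.0, 101.0], [1.0, -82.0, 39.0], [1.0, -78.0, 33.0], [0.0, -75.0, 32.0], [3.0, -72.0, 37.0], [-4.0, -68.0, 29.0], [-2.0, -63.0, 41.0], [1.0, -59.0, 39.0], [-3.0, -56.0, 34.0], [-3.0, -52.0, 32.0], [1.0, -52.0, 81.0], [-1.0, -51.0, 50.0], [0.0, -50.0, 88.0], [3.0, -46.0, 88.0], [2.0, -44.0, 92.0], [4.0, -39.0, 107.0], [1.0, -38.0, 95.0], [-4.0, -36.0, 118.0], [2.0, -31.0, 115.0], [-1.0, -28.0, 112.0], [1.0, -25.0, 114.0], [4.0, -21.0, 110.0], [-3.0, -18.0, 107.0], [-0.0, -15.0, 112.0], [2.0, -12.0, 115.0], [1.0, -6.0, 115.0], [1.0, -3.0, 111.0], [4.0, 1.0, 111.0], [-4.0, 4.0, 121.0], [-1.0, 9.0, 117.0]]
```

View pics/f3.png

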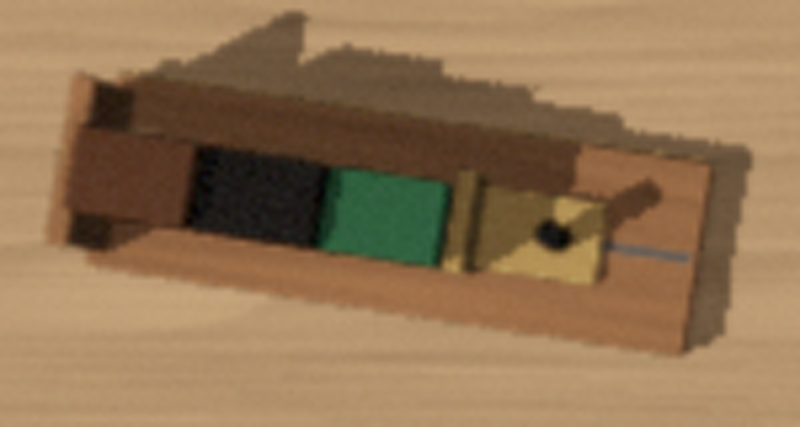

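The stop plate's top is centred at rack y ≈ -46 mm, so its face is at ≈ -40 mm, and the small's rear face is at ≈ -39 to -40 mm. The row is snug, and the picture shows no gaps from the end post (x≈75 px) to the stop (x≈460 px).

```bash
python3 -c "
from plant import r
print(r.get_state()['time_s']); print(r.close_job())"
```

```text
27.0
the job is handed in; nothing more can be done
None
```

The black and green barometers are on the rack beside the tall one, and the end stop is slid up so all three stand snug against the end post. I handed the job in at 27.0 s, and no verdict is reported.

I set both barometers down under force control, at about 6 N contact, before releasing them. I then pinched the stop's handle and slid it until the row closed up, at about 9 N.

**Last checks**
- **Row:** in the rack frame, the centres are at about y = 135, 65 and -5 mm.
- **In line:** the faces agree within about 1.5 mm.
- **Square:** the barometers are within about 1° of the rack in the views where their full tops were visible.
- **Stop:** its face is at about -40 mm, with no visible gap to the green barometer.
- **Arm:** it is clear and touching nothing.
- **Other things on the bench:** they looked unmoved in the side view, but I did not measure them again.

**Not confirmed:** I did not look at the dials after placing them. I read their directions before or during the carry and turned them by the measured angles. The side camera sees the row at a slant, so its y values differed from the top camera's by 1 to 2 mm.

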